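# Lock a fresh filter cartridge into the bench dust collector

### The job

Take the fresh filter cartridge out of the clear tote and fit it into the bayonet socket on top of the bench dust collector: feel for the two slots with a light touch, push it down against the spring, turn it a quarter turn clockwise (seen from above) to the stop, and let it rise into its lock so that it stays there when you let go. Press and turn gently, with little more force than the spring needs (about 15 N), and leave the oil bottle, screwdriver and screw cup where they are.

Things in the scene. Friction and masses are not known exactly. Their poses are not given: they have to be found in the camera images.
- cartridge: Round white and yellow filter cartridge, upright in the tote, 0.22 kg (+-30 %). Origin: centre of its underside; z up. Body 60 mm diameter with a chamfered foot, black cap 66 mm diameter from z = 62 to 70 mm, and on the cap an orange grip bar along the cartridge's x axis: 56 mm long (x), 14 mm wide (y), z = 70 to 104 mm. A half turn about z gives the same shape.
- handle (a point): Grip point of the cartridge: middle of the orange bar, 90 mm above the cartridge's origin, axes as the cartridge's. Pinch the bar across its 14 mm width.
- lugs (a point): Point on the cartridge's axis at the underside of its two orange lugs, 6 mm above its origin, axes as the cartridge's. The lugs stand out at +x and -x, in line with the bar: each 13 mm wide (along y), out to 36.5 mm from the axis, 6 mm high.
- tote: Clear open tote, fixed, 170 (x) x 150 (y) x 45 mm high, walls and floor 4 mm. Origin: centre of its underside. The cartridge stands on its floor.
- collector: Bench dust collector, blue box fixed to the bench, 200 (x) x 190 (y) x 70 mm high. Origin: centre of its underside; x points from its grille (-x) to its black hose stub (+x). On its top stands the bayonet socket.
- socket (a point): Centre of the bayonet socket's floor, on the collector's top face; axes as the collector's. The socket is a ring, 100 mm outer diameter, 63 mm bore, rim 40 mm above this point. Turning is free only while the cartridge's origin is less than 19 mm above this point (lugs under the lip), clockwise only seen from above; at 15 mm the spring plate is at its hard end.
- rim (a point): Centre of the socket's mouth, level with its flat rim; axes as the collector's. Two open slots for the lugs face each other across the bore, about 16 mm wide, an orange mark on the rim at each. The ring is clamped with the line of its slots up to 0.45 rad either way from the collector's x axis: that angle is NOT measured; look at the marks or feel for it.
- spring_plate (a point): Where the cartridge's origin is when it stands free on the socket's spring plate with its lugs in the slots, 27 mm above the socket's floor, axes as the collector's. Lugs not over the slots (within about 0.05 rad) rest on the rim, 7 mm higher. The spring plate pushes up with 6 N here and 13 N at its end 12 mm lower.
- lock (a point): Where the cartridge's origin is once locked, 23 mm above the socket's floor; axes as the collector's. The lock pockets, 4 mm deep in the lip's underside, are 90 degrees clockwise from the slots; a firm stop is some 5 degrees further. There the spring lifts the lugs into the pockets and the cartridge no longer turns. Let go short of the pockets, it is not locked.
- oil_bottle: White bottle with a red cap, bystander, 48 mm diameter, 90 mm high, loose. Origin: centre of its underside.
- screwdriver: Screwdriver lying on the bench, bystander, loose. Origin: under its middle, x along it.
- screw_cup: Yellow plastic cup, bystander, 64 mm rim diameter, 45 mm high, loose. Origin: centre of its underside.

How it is judged:
On the way, in this order (a step that is already met when the one before it is completed fails the run):
1. the cartridge is lifted clear of the tote (z of cartridge in the frame of tote above 0.05 m), for 0.1 s.
2. the cartridge is in the socket with its lugs down in the slots (z of cartridge in the frame of socket below 0.0305 m and horizontal distance between cartridge and socket below 0.006 m and angle between the x axis of cartridge and the x axis of collector, either way round below 0.65 rad), for 0.05 s.
At the end, for the whole second after the job is handed in: Locked: lugs up in the lock pockets (cartridge origin 20.5 to 24.8 mm above the socket floor), centred within 5 mm, upright within 0.09 rad, grip bar within 0.64 rad of the collector's y axis (the ring may be clamped 0.45 rad off), at rest and let go (z of cartridge in the frame of socket between 0.0205 and 0.0248 m and horizontal distance between cartridge and socket below 0.005 m and angle between cartridge's own z axis and vertical below 0.09 rad and angle between the x axis of cartridge and the y axis of collector, either way round below 0.64 rad and linear speed of cartridge below 0.02 m/s and contact force between cartridge and the fingers below 0.2 N); the robot touches nothing.
It fails at once if the cartridge is pressed against the collector or its socket with more than 50 N (all its contacts there added up) (contact force between cartridge and collector above 50 N).
It fails at once if the gripper or arm bears on the collector with more than 25 N (contact force between the arm and collector above 25 N).
It fails at once if the oil bottle is knocked away (moved more than 30 mm) (distance of oil_bottle from where it was at the start of the episode above 0.03 m).
It fails at once if the screwdriver is knocked away (moved more than 40 mm) (distance of screwdriver from where it was at the start of the episode above 0.04 m).
It fails at once if the screw cup is knocked away (moved more than 30 mm) (distance of screw_cup from where it was at the start of the episode above 0.03 m).
It also fails if it takes over 72 s, if anything falls off the work surface, if the arm or the gripper's body presses on something with over 40 N, if the wrist force passes 120 N, or if a joint passes its speed limit or range.

### The arm

A 7-joint arm with a two-finger parallel gripper is mounted at the origin on the work surface. World frame = base frame: x ahead of the robot, y to its left, z up, the work surface at z = 0. Lengths are in m, angles in rad, forces in N, time in s.
With the tool pointing down it reaches from about 0.425 to 0.825 m from the base axis. Payload 3.6 kg.
Tool frame: the origin (TCP) lies at the very end of the fingers, on their centre line; the grasp point (between the pads) lies ctrl.pinch_z behind it (ctrl.pinch_z is the distance from the TCP to the grasp point, in m); z points along the fingers, y is the line along which they close (so a half turn about z gives the same grasp; the last joint's range is limited). The gripper opens to 93 mm and grips with 3 to 60 N. Pads are 15 mm wide; open, the fingers measure 128 mm over their backs; the gripper's body (75 mm by 188 mm) begins 65 mm behind the grasp point.
Start: joints at [1.27, 0.615, -0.013, 1.423, 0.008, 1.103, -0.04], TCP at [0.176, -0.626, 0.219] pointing down, gripper open.
Joint ranges: [-3.12, 3.12], [-0.3, 2.06], [-1.34, 1.32], [0.26, 2.42], [-1.36, 4.5], [0.01, 1.98], [-2.84, 2.84]. Speed limits (rad/s): [2.79, 2.79, 3.14, 3.14, 3.14, 3.14, 3.14].

### API

Orientations are given as a unit quaternion [x, y, z, w].
In Python, from plant import monitor, vision, job, ctrl gives the robot as it stands. The module is installed in compiled form; this text tells all that it offers.
- The arm moves only by the shell command python3 -m handwheel 'ROWS'. ROWS is text: rows parted by semicolons, each of 7 numbers parted by spaces: the finger opening in m, from 0 to 0.093, then the shift along the tool's x, y, z in m, then the turn, a rotation vector about the tool's x, y, z in degrees. In form: jaw dx dy dz rx ry rz; .... A call has 1 to 10 rows; each row is the pose to reach, as a shift and turn from the pose commanded when the call began, along the tool's axes at that moment; what a row does not reach only later rows make up. A row lasts 1/12 s, in which the tool goes at most 41.7 mm and 7.16 degrees, less where a joint would pass 70% of its speed; a pose out of reach is approached as far as the arm can. A call with a gripper value outside its range is refused whole. The fingers move at their own pace and stop on an object; the grip force is fixed at half the most. Time passes only in rows, so rows that repeat a pose let the fingers close. It gives the time, the measured TCP pose, the force, the opening and the grip force at its end, in the units of the state.
- monitor.get_obs(): the state, without advancing time (a new reading comes with each control period).
- vision.read_camera(name): name is "scene" or "top"; returns the picture (400x640x3 uint8, red, green, blue); there is no depth.
- vision.camera_info(name): a dict with "intrinsics" (3x3 intrinsics, pixels), "k1" (the pictures are not rectified: a ray, as slopes to the right and down, at radius r is drawn at 1 + k1 r^2 times it, then the intrinsics apply), "world_from_camera" (4x4, takes a point from camera to world coordinates). Camera axes: x right, y up, looking along -z (the intrinsics and any distortion apply to the point x, -y, -z); pixel columns grow to the right and rows downward; lengths in m; the calibration is good to about 2 mm. A picture is of the moment at which its call begins. camera_info takes no time and is no camera call.
- job.finish_job(): hands the job in; it is judged then, once.
The state is a dict: "t": time; "joint_positions": joint angles; "qd": joint speeds; "effort": joint torques, N m; "tcp_pos": TCP position; "orientation": TCP orientation; "ft_force": force on the tool from outside, world axes, zero at the start; "wrist_torque": the same for the moment, N m; "gripper_width": finger opening in m; "finger_force": force on a finger pad.
Only numpy, scipy, OpenCV 4.12 (cv2) and the standard library are available. Lean on these libraries where they do the work, as an engineer would, in place of code of your own. Each camera call takes 0.05 s, during which the arm holds its last target. There are 200 camera calls.

## Working session

There is one attempt and no reset: what is moved stays moved. The work goes in short steps, Python scripts to look and compute and a shell command to move; the robot and the scene stay as the last step left them, time stands still between calls to the robot, and variables do not carry over. Pictures are saved under pics/ and viewed, at most 10 in all, crops included, and the job is handed in when it is done.

```bash
mkdir -p pics; cat > h.py <<'E'
import numpy as np, cv2
from plant import monitor, vision, job, ctrl
def snap(n,f,crop=None,s=1):
    im=vision.read_camera(n)[:,:,::-1]
    cv2.imwrite(f'pics/{f}_raw.png',im)
    if crop: x0,y0,x1,y1=crop; im=im[y0:y1,x0:x1]
    if s!=1: im=cv2.resize(im,None,fx=s,fy=s,interpolation=cv2.INTER_CUBIC)
    cv2.imwrite(f'pics/{f}.png',im)
def ray(n,u,v):
    c=vision.camera_info(n);K=np.array(c['intrinsics']);T=np.array(c['world_from_camera'])
    d=np.array([(u-K[0,2])/K[0,0],(v-K[1,2])/K[1,1]]);p=d.copy()
    for _ in range(30): p=d/(1+c['k1']*(p@p))
    return T[:3,3],T[:3,:3]@np.array([p[0],-p[1],-1])
def at(n,u,v,z):
    o,d=ray(n,u,v);return o+d*(z-o[2])/d[2]
def proj(n,P):
    c=vision.camera_info(n);K=np.array(c['intrinsics']);T=np.array(c['world_from_camera'])
    q=T[:3,:3].T@(np.array(P)-T[:3,3]);s=np.array([q[0],-q[1]])/-q[2];s=s*(1+c['k1']*(s@s))
    return K[0,0]*s[0]+K[0,2],K[1,1]*s[1]+K[1,2]
E
python3 - <<'E'
from h import *
np.set_printoptions(precision=4,suppress=True)
for n in('scene','top'):
    snap(n,n+'0'); print(n,vision.camera_info(n))
print(monitor.get_obs(),ctrl.pinch_z)
E
```

```text
scene {'intrinsics': array([[432.3272,   0.    , 321.1277],
       [  0.    , 432.3272, 197.7716],
       [  0.    ,   0.    ,   1.    ]]), 'k1': -0.11672588178909653, 'world_from_camera': array([[ 0.1833, -0.839 ,  0.5123,  0.9987],
       [ 0.9831,  0.1538, -0.0998, -0.091 ],
       [ 0.0049,  0.5219,  0.853 ,  0.8517],
       [ 0.    ,  0.    ,  0.    ,  1.    ]])}
top {'intrinsics': array([[436.3028,   0.    , 315.8276],
       [  0.    , 436.3028, 198.6034],
       [  0.    ,   0.    ,   1.    ]]), 'k1': -0.04078143036984099, 'world_from_camera': array([[-0.0104,  0.9978, -0.0662,  0.4831],
       [-0.9998, -0.0114, -0.0146, -0.0009],
       [-0.0153,  0.066 ,  0.9977,  0.8272],
       [ 0.    ,  0.    ,  0.    ,  1.    ]])}
{'t': 0.1, 'joint_positions': array([ 1.2705,  0.6158, -0.0126,  1.4248,  0.0081,  1.1034, -0.0404]), 'qd': array([-0.0009, -0.002 ,  0.0003, -0.0027,  0.0017, -0.0011,  0.0014]), 'effort': array([  0.0006, -46.004 ,   0.2101, -16.6246,  -0.0611,   0.0169,
         0.0001]), 'tcp_pos': array([ 0.1756, -0.6251,  0.2176]), 'orientation': array([ 0.9906,  0.1365, -0.0002, -0.0012]), 'ft_force': array([ 0.4334,  0.3148, -0.5058]), 'wrist_torque': array([-0.007 ,  0.056 ,  0.0114]), 'finger_force': 0.0, 'gripper_width': 0.09281673968185201} 0.0188
```

View pics/top0.png

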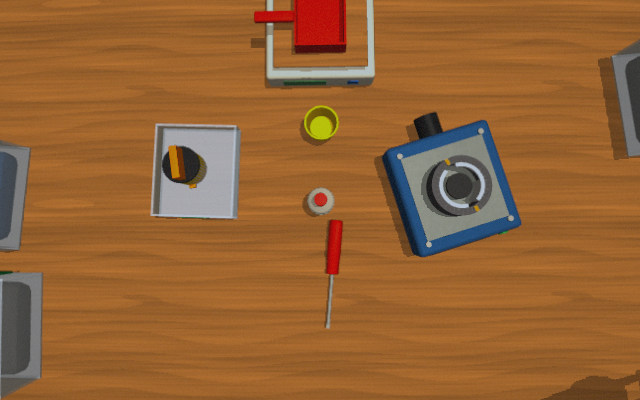

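View pics/scene0.png

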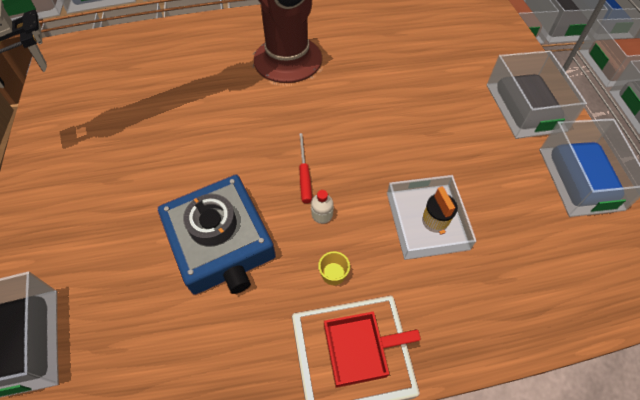

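The top view shows the cartridge at about (180,165) in the tote and the socket at about (459,186) with orange marks near (447,161) and (477,209). The bottle is at (320,201), the cup at (321,123) and the screwdriver at about (333,270). Next I'll enlarge the cartridge and socket.

```bash
python3 - <<'E'
from h import *
t=cv2.imread('pics/top0_raw.png');s=cv2.imread('pics/scene0_raw.png')
def c(i,x,y,w,h): return cv2.resize(i[y:y+h,x:x+w],(400,300),interpolation=cv2.INTER_CUBIC)
# top cart 80x60 (x5), top socket 80x60 (x5) ; scene same
cv2.imwrite('pics/crops.png',np.vstack([np.hstack([c(t,145,135,80,60),c(t,420,155,80,60)]),np.hstack([c(s,400,180,80,60),c(s,170,185,80,60)])]))
E
```

```text
(no output)
```

View pics/crops.png

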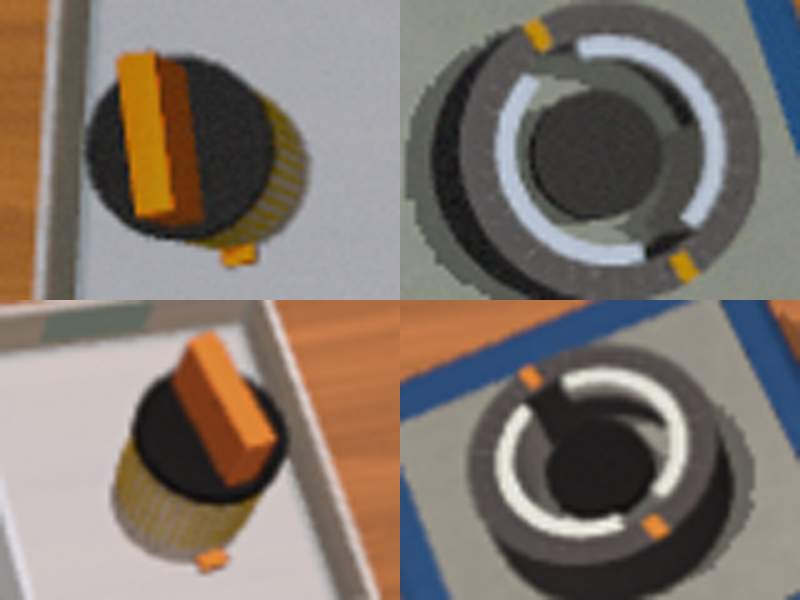

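```bash
python3 - <<'E'
from h import *
np.set_printoptions(precision=4,suppress=True)
def two(n,a,b,z):
    p,q=at(n,*a,z),at(n,*b,z);d=p-q
    print(n,(p+q)/2,'len',np.hypot(*d[:2]),'ang',np.degrees(np.arctan2(d[1],d[0])));return (p+q)/2
print('bar');two('top',(145+138/5,135+53/5),(145+158/5,135+216/5),.108);two('scene',(400+201/5,180+38/5),(400+258/5,180+143/5),.108)
print('bar centre top/scene',at('top',174.6,162,.108),at('scene',446,198.2,.108))
print('rim');two('top',(447.6,162.2),(476.8,208.4),.11);two('scene',(196,200.4),(221,230),.11)
print('screws')
S=[at('top',*p,.07) for p in((400,156),(481,131),(515,216),(429,244))];print(np.array(S),np.mean(S,0))
for a,b in((0,3),(1,2)):
    d=S[a]-S[b];print(np.degrees(np.arctan2(d[1],d[0])))
for nm,p,z in(('bottle',(320.5,200),.09),('cup',(321,121),.045)):print(nm,at('top',*p,z))
for nm,p in(('driver',(335,222)),('tip',(328,327))):print(nm,at('top',*p,.01))
o=monitor.get_obs()
from scipy.spatial.transform import Rotation as R
print(R.from_quat(o['orientation']).as_matrix())
E
```

```text
bar
top [0.5953 0.2459 0.108 ] len 0.055782054306660965 ang 7.7748109439103725
scene [0.5983 0.2461 0.108 ] len 0.0526814918481735 ang -172.73691900068775
bar centre top/scene [0.5951 0.2459 0.108 ] [0.599  0.2463 0.108 ]
rim
top [ 0.5501 -0.2322  0.11  ] len 0.08968907204160158 ang 30.740461115558748
scene [ 0.552  -0.2311  0.11  ] len 0.08914767530983282 ang -148.96547665541502
screws
[[ 0.6063 -0.1378  0.07  ]
 [ 0.6492 -0.2817  0.07  ]
 [ 0.4991 -0.3357  0.07  ]
 [ 0.4526 -0.1844  0.07  ]] [ 0.5518 -0.2349  0.07  ]
16.849034080903188
19.773338587577594
bottle [0.5296 0.002  0.09  ]
cup [ 0.6765 -0.0004  0.045 ]
driver [ 0.4931 -0.0244  0.01  ]
tip [ 0.2994 -0.009   0.01  ]
[[ 0.9627  0.2705 -0.0007]
 [ 0.2705 -0.9627  0.0022]
 [-0.0001 -0.0023 -1.    ]]
```

Both cameras agree within 4 mm. The bar is at (0.597, 0.246) at 7.5°, and the socket is at (0.551, -0.232) with its slots at about 31°. I'll go to the cartridge on a path that stays within reach.

```bash
python3 -m handwheel '0.093 0.46 -0.26 -0.03 0 0 0;0.093 0.46 -0.26 -0.03 0 0 0;0.093 0.46 -0.26 -0.03 0 0 0;0.093 0.46 -0.26 -0.03 0 0 0;0.093 0.46 -0.26 -0.03 0 0 0;0.093 0.46 -0.26 -0.03 0 0 0;0.093 0.46 -0.26 -0.03 0 0 0;0.093 0.46 -0.26 -0.03 0 0 0;0.093 0.46 -0.26 -0.03 0 0 0;0.093 0.46 -0.26 -0.03 0 0 0'
cat >> h.py <<'E'
from scipy.spatial.transform import Rotation as R
def go(x,y,z,yaw):
    o=monitor.get_obs();M=R.from_quat(o['orientation']);x0=M.as_matrix()[:,0]
    Rt=np.array([[np.cos(yaw),np.sin(yaw),0],[np.sin(yaw),-np.cos(yaw),0],[0,0,-1]])
    print('t',round(o['t'],2),'tcp',o['tcp_pos'].round(4),'yaw',np.degrees(np.arctan2(x0[1],x0[0])).round(2),'F',o['ft_force'].round(1),'T',o['wrist_torque'].round(2),'w',round(o['gripper_width'],4),'ff',round(o['finger_force'],1),'q',o['joint_positions'].round(2))
    print('  shift mm',(1000*M.inv().apply(np.array([x,y,z])-o['tcp_pos'])).round(1),'turn',np.degrees((M.inv()*R.from_matrix(Rt)).as_rotvec()).round(2))
E
python3 -c "
from h import *
go(.597,.246,.25,np.radians(7.5))"
```

```text
t: 0.93
tcp_pos: [0.4699, -0.3289, 0.2421]
orientation: [0.991, 0.136, -0.0, -0.0]
ft_force: [0.0, -0.5, -0.7]
gripper_width: 0.0929
finger_force: 0.0
t 0.93 tcp [ 0.4699 -0.3289  0.2421] yaw 15.68 F [ 0.  -0.5 -0.7] T [-0.08 -0.08 -0.04] w 0.0929 ff 0.0 q [ 0.61  0.47 -0.05  1.62  0.03  1.05 -0.75]
  shift mm [ 277.8 -519.2   -7.7] turn [-0.03  0.04  8.18]
```

```bash
python3 -m handwheel '0.093 0.275 -0.515 -0.008 0 0 8.2;0.093 0.275 -0.515 -0.008 0 0 8.2;0.093 0.275 -0.515 -0.008 0 0 8.2;0.093 0.275 -0.515 -0.008 0 0 8.2;0.093 0.275 -0.515 -0.008 0 0 8.2;0.093 0.275 -0.515 -0.008 0 0 8.2;0.093 0.275 -0.515 -0.008 0 0 8.2;0.093 0.275 -0.515 -0.008 0 0 8.2;0.093 0.275 -0.515 -0.008 0 0 8.2;0.093 0.275 -0.515 -0.008 0 0 8.2'
python3 -c "
from h import *
go(.597,.246,.25,np.radians(7.5))"
```

```text
t: 1.77
tcp_pos: [0.5584, 0.0781, 0.2478]
orientation: [0.998, 0.065, -0.0, 0.0]
ft_force: [0.6, 0.2, -0.2]
gripper_width: 0.0927
finger_force: 0.0
t 1.77 tcp [0.5584 0.0781 0.2478] yaw 7.49 F [ 0.6  0.2 -0.2] T [-0.02 -0.03 -0.04] w 0.0927 ff 0.0 q [-0.12  0.45 -0.09  1.63  0.05  1.06 -1.66]
  shift mm [  60.2 -161.5   -2.3] turn [ 0.01  0.04 -0.01]
```

```bash
python3 -m handwheel '0.093 0.060 -0.161 -0.002 0 0 0;0.093 0.060 -0.161 -0.002 0 0 0;0.093 0.060 -0.161 -0.002 0 0 0;0.093 0.060 -0.161 -0.002 0 0 0;0.093 0.060 -0.161 -0.002 0 0 0;0.093 0.060 -0.161 -0.002 0 0 0;0.093 0.060 -0.161 -0.002 0 0 0'
python3 - <<'E'
from h import *
go(.597,.246,.0785,np.radians(7.5))
t=vision.read_camera('top')[:,:,::-1];s=vision.read_camera('scene')[:,:,::-1]
def c(i,x,y,w,h): return cv2.resize(i[y:y+h,x:x+w],(400,300),interpolation=cv2.INTER_CUBIC)
cv2.imwrite('pics/above.png',np.hstack([c(t,120,110,120,90),c(s,380,130,120,90)]))
E
```

```text
t: 2.35
tcp_pos: [0.5968, 0.2427, 0.2491]
orientation: [0.998, 0.065, -0.001, 0.001]
ft_force: [-0.6, -0.7, 0.0]
gripper_width: 0.093
finger_force: 0.0
t 2.35 tcp [0.5968 0.2427 0.2491] yaw 7.49 F [-0.6 -0.7  0. ] T [-0.07 -0.02  0.05] w 0.093 ff 0.0 q [-0.36  0.58 -0.1   1.39  0.06  1.17 -1.91]
  shift mm [  0.9  -3.6 170.6] turn [ 0.11  0.09 -0.  ]
```

View pics/above.png

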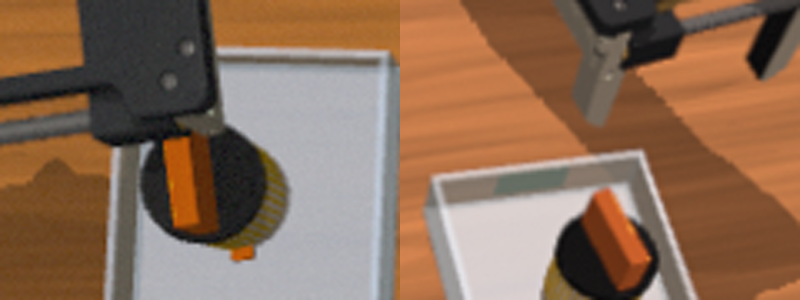

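The gripper hangs above the cartridge, with the bar at about (190,180) in the left crop and clear of the fingers. I'll descend to 40 mm short of the grasp height, check the pose there, and then go down the rest.

```bash
python3 -m handwheel '0.093 0 0 0.04 0 0 0;0.093 0 0 0.08 0 0 0;0.093 0 0 0.11 0 0 0;0.093 0 0 0.13 0 0 0;0.093 0 0 0.13 0 0 0;0.093 0 0 0.13 0 0 0'
python3 -c "
from h import *
go(.597,.246,.0785,np.radians(7.5))"
```

```text
t: 2.95
tcp_pos: [0.5972, 0.2412, 0.1197]
orientation: [0.998, 0.064, -0.001, 0.001]
ft_force: [0.4, 0.4, 1.0]
gripper_width: 0.0933
finger_force: 0.0
t 2.95 tcp [0.5972 0.2412 0.1197] yaw 7.33 F [0.4 0.4 1. ] T [ 0.01 -0.01 -0.01] w 0.0933 ff 0.0 q [-0.36  0.71 -0.1   1.55  0.08  0.89 -1.93]
  shift mm [ 0.5 -4.8 41.2] turn [ 0.08  0.09 -0.17]
```

```bash
python3 -m handwheel '0.093 0.000 -0.0048 0.01 0 0 0;0.093 0.000 -0.0048 0.025 0 0 0;0.093 0.000 -0.0048 0.035 0 0 0;0.093 0.000 -0.0048 0.041 0 0 0;0.093 0.000 -0.0048 0.041 0 0 0;0.093 0.000 -0.0048 0.041 0 0 0'
python3 - <<'E'
from h import *
go(.597,.246,.0785,np.radians(7.5))
t=vision.read_camera('top')[:,:,::-1];s=vision.read_camera('scene')[:,:,::-1]
def c(i,x,y,w,h): return cv2.resize(i[y:y+h,x:x+w],(400,300),interpolation=cv2.INTER_CUBIC)
cv2.imwrite('pics/grasp.png',np.hstack([c(t,120,110,120,90),c(s,380,130,120,90)]))
E
```

```text
t: 3.45
tcp_pos: [0.5969, 0.2483, 0.0794]
orientation: [0.998, 0.065, 0.0, -0.0]
ft_force: [0.1, 0.4, 0.1]
gripper_width: 0.0929
finger_force: 0.0
t 3.45 tcp [0.5969 0.2483 0.0794] yaw 7.48 F [0.1 0.4 0.1] T [ 0.01  0.03 -0.01] w 0.0929 ff 0.0 q [-0.38  0.76 -0.09  1.58  0.09  0.81 -1.94]
  shift mm [-0.2  2.3  0.9] turn [-0.01 -0.04 -0.02]
```

View pics/grasp.png

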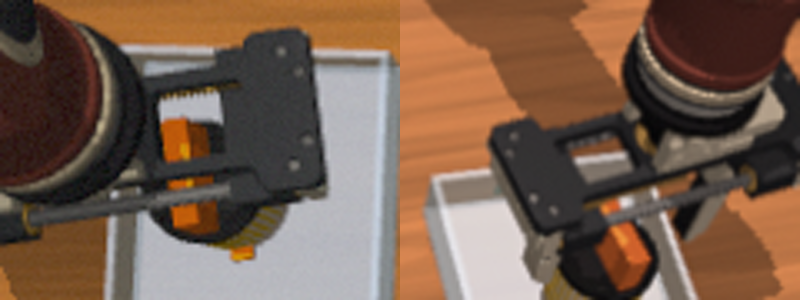

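The bar sits between the two fingers at about (190,170) in the left crop. I'll close the gripper.

```bash
python3 -m handwheel '0 0 0.002 0 0 0 0;0 0 0.002 0 0 0 0;0 0 0.002 0 0 0 0;0 0 0.002 0 0 0 0;0 0 0.002 0 0 0 0;0 0 0.002 0 0 0 0;0 0 0.002 0 0 0 0;0 0 0.002 0 0 0 0;0 0 0.002 0 0 0 0;0 0 0.002 0 0 0 0'
python3 -c "
from h import *
go(.597,.246,.0785,np.radians(7.5))"
```

```text
t: 4.38
tcp_pos: [0.5967, 0.2464, 0.079]
orientation: [0.998, 0.065, 0.0, -0.0]
ft_force: [1.3, -0.2, -0.7]
gripper_width: 0.0306
finger_force: 0.0
t 4.38 tcp [0.5967 0.2464 0.079 ] yaw 7.49 F [ 1.3 -0.2 -0.7] T [0.01 0.04 0.02] w 0.0306 ff 0.0 q [-0.37  0.76 -0.09  1.58  0.09  0.81 -1.94]
  shift mm [0.2 0.5 0.5] turn [-0.01 -0.   -0.01]
```

```bash
python3 -m handwheel '0 0 0 0 0 0 0;0 0 0 0 0 0 0;0 0 0 0 0 0 0;0 0 0 0 0 0 0;0 0 0 0 0 0 0'
python3 -c "
from h import *
go(.597,.246,.0785,np.radians(7.5))"
```

```text
t: 4.8
tcp_pos: [0.5966, 0.2464, 0.0789]
orientation: [0.998, 0.065, -0.0, -0.0]
ft_force: [0.5, 0.8, -0.2]
gripper_width: 0.0139
finger_force: 30.0
t 4.8 tcp [0.5966 0.2464 0.0789] yaw 7.49 F [ 0.5  0.8 -0.2] T [ 0.07 -0.01 -0.01] w 0.0139 ff 30.0 q [-0.37  0.76 -0.09  1.58  0.09  0.81 -1.94]
  shift mm [0.4 0.5 0.4] turn [-0.01  0.02 -0.01]
```

Gripped at 13.9 mm opening with 30 N. Now I'll lift.

```bash
python3 -m handwheel '0 0 0 -0.01 0 0 0;0 0 0 -0.03 0 0 0;0 0 0 -0.06 0 0 0;0 0 0 -0.10 0 0 0;0 0 0 -0.135 0 0 0;0 0 0 -0.155 0 0 0;0 0 0 -0.155 0 0 0;0 0 0 -0.155 0 0 0'
python3 - <<'E'
from h import *
go(.551,-.232,.234,np.radians(31))
snap('top','lift');snap('scene','lifts')
t=cv2.imread('pics/lift.png');s=cv2.imread('pics/lifts.png')
def c(i,x,y,w,h): return cv2.resize(i[y:y+h,x:x+w],(400,300),interpolation=cv2.INTER_CUBIC)
u,v=map(int,proj('top',(.597,.246,.18)));a,b=map(int,proj('scene',(.597,.246,.19)));x0,y0,x1,y1=max(u-60,0),max(v-45,0),a-60,b-45
print(x0,y0,x1,y1);cv2.imwrite('pics/lc.png',np.hstack([c(t,x0,y0,120,90),c(s,x1,y1,120,90)]))
E
```

```text
t: 5.47
tcp_pos: [0.597, 0.2463, 0.2353]
orientation: [0.998, 0.065, 0.001, -0.0]
ft_force: [-0.1, 0.1, -2.5]
gripper_width: 0.0138
finger_force: 30.0
t 5.47 tcp [0.597  0.2463 0.2353] yaw 7.48 F [-0.1  0.1 -2.5] T [-0.02  0.06 -0.  ] w 0.0138 ff 30.0 q [-0.37  0.6  -0.1   1.41  0.06  1.13 -1.92]
  shift mm [-107.9  468.2    0.9] turn [  0.    -0.13 -23.52]
98 108 396 129
```

View pics/lc.png

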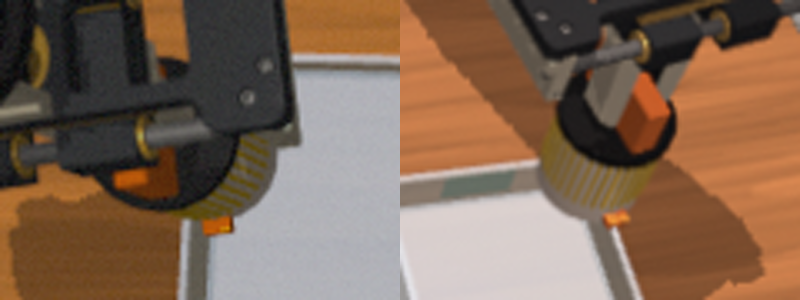

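The cartridge is held upright and clear of the tote, with the lug at about (217,226) in the left crop. I'll carry it over to the socket.

```bash
python3 -m handwheel '0 -0.108 0.468 0 0 0 -23.5;0 -0.108 0.468 0 0 0 -23.5;0 -0.108 0.468 0 0 0 -23.5;0 -0.108 0.468 0 0 0 -23.5;0 -0.108 0.468 0 0 0 -23.5;0 -0.108 0.468 0 0 0 -23.5;0 -0.108 0.468 0 0 0 -23.5;0 -0.108 0.468 0 0 0 -23.5;0 -0.108 0.468 0 0 0 -23.5;0 -0.108 0.468 0 0 0 -23.5'
python3 -c "
from h import *
go(.551,-.232,.234,np.radians(31))"
```

```text
t: 6.4
tcp_pos: [0.5548, -0.1701, 0.2317]
orientation: [0.964, 0.267, -0.002, -0.001]
ft_force: [1.4, -0.4, -1.2]
gripper_width: 0.0139
finger_force: 30.0
t 6.4 tcp [ 0.5548 -0.1701  0.2317] yaw 31.0 F [ 1.4 -0.4 -1.2] T [-0.03 -0.13  0.01] w 0.0139 ff 30.0 q [ 0.38  0.5  -0.18  1.61  0.1   1.05 -0.86]
  shift mm [-35.1  51.1  -2.4] turn [-0.21  0.19 -0.01]
```

```bash
python3 -m handwheel '0 -0.0345 0.0500 0 0 0 0;0 -0.0345 0.0500 0.01 0 0 0;0 -0.0345 0.0500 0.025 0 0 0;0 -0.0345 0.0500 0.025 0 0 0;0 -0.0345 0.0500 0.025 0 0 0;0 -0.0345 0.0500 0.025 0 0 0'
python3 - <<'E'
from h import *
go(.551,-.232,.2065,np.radians(31))
snap('top','so');snap('scene','sos')
t=cv2.imread('pics/so.png');s=cv2.imread('pics/sos.png')
def c(i,x,y,w,h): return cv2.resize(i[y:y+h,x:x+w],(400,300),interpolation=cv2.INTER_CUBIC)
cv2.imwrite('pics/soc.png',np.hstack([c(t,410,135,100,75),c(s,160,165,100,75)]))
E
```

```text
t: 6.9
tcp_pos: [0.5531, -0.2272, 0.2084]
orientation: [0.963, 0.268, -0.0, -0.001]
ft_force: [0.4, -0.0, -2.2]
gripper_width: 0.0137
finger_force: 30.0
t 6.9 tcp [ 0.5531 -0.2272  0.2084] yaw 31.13 F [ 0.4 -0.  -2.2] T [ 0.   -0.05  0.04] w 0.0137 ff 30.0 q [ 0.46  0.55 -0.18  1.59  0.11  1.01 -0.77]
  shift mm [-4.3  3.1  1.9] turn [-0.13  0.    0.13]
```

View pics/soc.png

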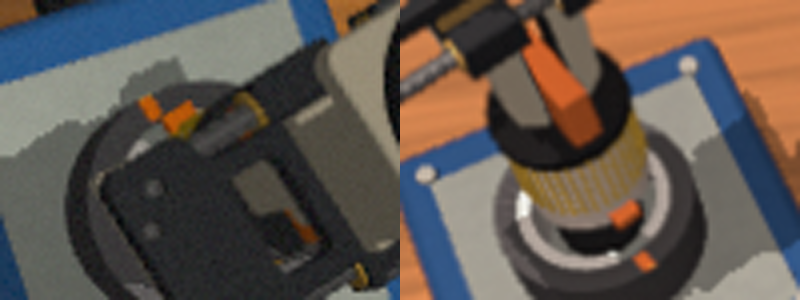

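```bash
python3 - <<'E'
from h import *
from scipy.optimize import least_squares
o=monitor.get_obs();p=o['tcp_pos'];a=np.radians(31.1);u=np.array([np.cos(a),np.sin(a),0])
for n in('top','scene'):
    for r,z in((.0365,.1425),(.033,.1455),(.036,.145)):
        print(n,r,z,np.round(proj(n,np.array([p[0],p[1],z])+u*r),1))
obs={'top':(455.5,164.25),'scene':(216.75,219)}
f=lambda P:np.concatenate([np.subtract(proj(n,P),obs[n]) for n in obs])
s=least_squares(f,[.58,-.2,.14]);print('lug 3d',s.x,s.fun)
m={'top':(447.5,161.8),'scene':(221.5,230.2)}
g=lambda P:np.concatenate([np.subtract(proj(n,P),m[n]) for n in m])
s2=least_squares(g,[.58,-.2,.11]);print('mark 3d',s2.x,s2.fun)
m={'top':(476.8,208.4),'scene':(196,200.4)}
s3=least_squares(g,[.5,-.25,.11]);print('mark2 3d',s3.x,s3.fun,(s2.x+s3.x)/2)
d=s2.x-s3.x;print(np.degrees(np.arctan2(d[1],d[0])), 'axis from lug',s.x-u*.035)
E
```

```text
top 0.0365 0.1425 [453.1 161.4]
top 0.033 0.1455 [454.9 163. ]
top 0.036 0.145 [453.7 161.5]
scene 0.0365 0.1425 [217.2 219.7]
scene 0.033 0.1455 [215.9 217.7]
scene 0.036 0.145 [216.8 218.8]
lug 3d [ 0.58106008 -0.21176889  0.13967235] [-0.84175747 -0.13039706 -1.02483876 -0.1464466 ]
mark 3d [ 0.58963267 -0.20862092  0.10863107] [-0.53283849 -0.08277486 -0.63695672 -0.08393426]
mark2 3d [ 0.51172156 -0.25550084  0.10733606] [-0.32568719 -0.05081152 -0.4117126  -0.07414487] [ 0.55067712 -0.23206088  0.10798357]
31.035754452579255 axis from lug [ 0.55109074 -0.22984755  0.13967235]
```

The socket is at (0.5507, -0.232), slots at 31°. The images put the cartridge about 3.5 mm off towards +y. I'll correct that, descend to just above the rim and then feel.

```bash
python3 -m handwheel '0 -0.0022 0.0028 0 0 0 0;0 -0.0022 0.0028 0.005 0 0 0;0 -0.0022 0.0028 0.010 0 0 0;0 -0.0022 0.0028 0.016 0 0 0;0 -0.0022 0.0028 0.018 0 0 0;0 -0.0022 0.0028 0.018 0 0 0;0 -0.0022 0.0028 0.018 0 0 0'
python3 -c "
from h import *
go(.5525,-.231,.185,np.radians(31))"
```

```text
t: 7.58
tcp_pos: [0.5524, -0.2324, 0.1907]
orientation: [0.964, 0.267, -0.0, -0.0]
ft_force: [0.4, -0.5, -1.6]
gripper_width: 0.0138
finger_force: 30.0
t 7.58 tcp [ 0.5524 -0.2324  0.1907] yaw 31.0 F [ 0.4 -0.5 -1.6] T [-0.03 -0.08 -0.  ] w 0.0138 ff 30.0 q [ 0.47  0.57 -0.17  1.61  0.11  0.97 -0.77]
  shift mm [ 0.8 -1.1  5.7] turn [-0.03  0.01 -0.  ]
```

```bash
python3 -m handwheel '0 0.0007 -0.0010 0.001 0 0 0;0 0.0007 -0.0010 0.003 0 0 0;0 0.0007 -0.0010 0.004 0 0 0;0 0.0007 -0.0010 0.005 0 0 0;0 0.0007 -0.0010 0.006 0 0 0;0 0.0007 -0.0010 0.007 0 0 0;0 0.0007 -0.0010 0.007 0 0 0;0 0.0007 -0.0010 0.007 0 0 0'
python3 -c "
from h import *
go(.5525,-.231,.185,np.radians(31))"
```

```text
t: 8.25
tcp_pos: [0.5525, -0.2313, 0.1839]
orientation: [0.964, 0.267, -0.0, -0.0]
ft_force: [0.0, 0.1, -2.3]
gripper_width: 0.0139
finger_force: 30.0
t 8.25 tcp [ 0.5525 -0.2313  0.1839] yaw 30.99 F [ 0.   0.1 -2.3] T [-0.02 -0.02 -0.03] w 0.0139 ff 30.0 q [ 0.47  0.57 -0.17  1.62  0.11  0.96 -0.77]
  shift mm [ 0.1 -0.3 -1.1] turn [-0.01  0.   -0.01]
```

```bash
python3 -m handwheel '0 0 0 0.001 0 0 0;0 0 0 0.002 0 0 0;0 0 0 0.003 0 0 0;0 0 0 0.003 0 0 0'
python3 -c "
from h import *
go(.5525,-.231,.18,np.radians(31))"
```

```text
t: 8.58
tcp_pos: [0.5524, -0.2313, 0.1807]
orientation: [0.964, 0.267, -0.0, -0.0]
ft_force: [-1.1, -0.2, -0.7]
gripper_width: 0.0141
finger_force: 30.0
t 8.58 tcp [ 0.5524 -0.2313  0.1807] yaw 30.99 F [-1.1 -0.2 -0.7] T [-0.01 -0.04  0.06] w 0.0141 ff 30.0 q [ 0.46  0.58 -0.17  1.62  0.11  0.95 -0.77]
  shift mm [ 0.2 -0.2  0.7] turn [-0.03  0.02 -0.01]
```

```bash
python3 -m handwheel '0 0 0 0.001 0 0 0;0 0 0 0.002 0 0 0;0 0 0 0.003 0 0 0;0 0 0 0.003 0 0 0'
python3 -c "
from h import *
go(.5525,-.231,.172,np.radians(31))"
```

```text
t: 8.92
tcp_pos: [0.5524, -0.2313, 0.1777]
orientation: [0.964, 0.267, -0.0, -0.0]
ft_force: [0.0, 1.0, -2.3]
gripper_width: 0.0138
finger_force: 30.0
t 8.92 tcp [ 0.5524 -0.2313  0.1777] yaw 30.99 F [ 0.   1.  -2.3] T [ 0.04 -0.01 -0.03] w 0.0138 ff 30.0 q [ 0.46  0.58 -0.17  1.63  0.11  0.94 -0.77]
  shift mm [ 0.2 -0.2  5.7] turn [-0.03  0.02 -0.01]
```

```bash
python3 -m handwheel '0 0 0 0.001 0 0 0;0 0 0 0.002 0 0 0;0 0 0 0.003 0 0 0;0 0 0 0.003 0 0 0'
python3 -c "
from h import *
go(.5525,-.231,.172,np.radians(31))"
```

```text
t: 9.25
tcp_pos: [0.5525, -0.2313, 0.1747]
orientation: [0.964, 0.267, -0.0, -0.0]
ft_force: [-0.3, 0.1, -1.0]
gripper_width: 0.014
finger_force: 30.0
t 9.25 tcp [ 0.5525 -0.2313  0.1747] yaw 30.99 F [-0.3  0.1 -1. ] T [-0.   -0.01  0.05] w 0.014 ff 30.0 q [ 0.46  0.58 -0.17  1.63  0.11  0.94 -0.77]
  shift mm [ 0.2 -0.2  2.7] turn [-0.02  0.01 -0.01]
```

```bash
python3 -m handwheel '0 0 0 0.001 0 0 0;0 0 0 0.002 0 0 0;0 0 0 0.003 0 0 0;0 0 0 0.004 0 0 0;0 0 0 0.004 0 0 0;0 0 0 0.004 0 0 0'
python3 -c "
from h import *
go(.5525,-.231,.172,np.radians(31))"
```

```text
t: 9.75
tcp_pos: [0.5526, -0.2314, 0.1717]
orientation: [0.964, 0.267, 0.0, 0.0]
ft_force: [-2.0, 0.6, 3.1]
gripper_width: 0.0141
finger_force: 30.0
t 9.75 tcp [ 0.5526 -0.2314  0.1717] yaw 30.99 F [-2.   0.6  3.1] T [ 0.09  0.46 -0.02] w 0.0141 ff 30.0 q [ 0.46  0.59 -0.17  1.64  0.12  0.93 -0.78]
  shift mm [ 0.1 -0.4 -0.3] turn [ 0.02 -0.01 -0.01]
```

The lugs are in the slots and resting on the spring plate (origin about 27 mm above the socket floor, +5 N). Now I'll press gently.

```bash
python3 -m handwheel '0 0 0 0.001 0 0 0;0 0 0 0.002 0 0 0;0 0 0 0.003 0 0 0;0 0 0 0.004 0 0 0;0 0 0 0.005 0 0 0;0 0 0 0.006 0 0 0;0 0 0 0.006 0 0 0'
python3 -c "
from h import *
go(.5525,-.231,.1625,np.radians(31))"
```

```text
t: 10.33
tcp_pos: [0.5527, -0.2314, 0.1658]
orientation: [0.964, 0.267, 0.0, 0.0]
ft_force: [-3.0, 0.1, 6.9]
gripper_width: 0.0135
finger_force: 30.0
t 10.33 tcp [ 0.5527 -0.2314  0.1658] yaw 30.99 F [-3.   0.1  6.9] T [0.16 0.75 0.  ] w 0.0135 ff 30.0 q [ 0.46  0.59 -0.17  1.64  0.12  0.92 -0.78]
  shift mm [ 0.  -0.4  3.3] turn [ 0.03 -0.02 -0.01]
```

```bash
python3 -m handwheel '0 -0.0003 -0.0002 0.001 0 0 0;0 -0.0006 -0.0003 0.002 0 0 0;0 -0.0006 -0.0003 0.003 0 0 0;0 -0.0006 -0.0003 0.004 0 0 0;0 -0.0006 -0.0003 0.004 0 0 0;0 -0.0006 -0.0003 0.004 0 0 0'
python3 -c "
from h import *
go(.5525,-.231,.1620,np.radians(31))"
```

```text
t: 10.83
tcp_pos: [0.5526, -0.2314, 0.1624]
orientation: [0.964, 0.267, 0.001, 0.0]
ft_force: [-2.0, 0.4, 8.6]
gripper_width: 0.0134
finger_force: 30.0
t 10.83 tcp [ 0.5526 -0.2314  0.1624] yaw 30.99 F [-2.   0.4  8.6] T [ 0.22  0.68 -0.01] w 0.0134 ff 30.0 q [ 0.46  0.6  -0.17  1.65  0.12  0.91 -0.78]
  shift mm [ 0.1 -0.4  0.4] turn [ 0.08 -0.08 -0.01]
```

```bash
python3 -m handwheel '0 -0.0003 0 0.0007 0 0 0;0 -0.0005 0 0.0015 0 0 0;0 -0.0005 0 0.0015 0 0 0;0 -0.0005 0 0.0015 0 0 0'
python3 -c "
from h import *
go(.5525,-.231,.1620,np.radians(31))"
```

```text
t: 11.17
tcp_pos: [0.5525, -0.2314, 0.1612]
orientation: [0.964, 0.267, 0.001, 0.001]
ft_force: [-3.0, 1.2, 8.5]
gripper_width: 0.0137
finger_force: 30.0
t 11.17 tcp [ 0.5525 -0.2314  0.1612] yaw 31.0 F [-3.   1.2  8.5] T [0.35 0.7  0.03] w 0.0137 ff 30.0 q [ 0.46  0.6  -0.17  1.65  0.12  0.9  -0.78]
  shift mm [ 0.2 -0.4 -0.8] turn [ 0.1  -0.13  0.  ]
```

Pressed to about 16.5 mm, so I'll start turning clockwise (+rz) in small steps and watch the torque.

```bash
python3 -m handwheel '0 0 0 0 0 0 3;0 0 0 0 0 0 6;0 0 0 0 0 0 9;0 0 0 0 0 0 12;0 0 0 0 0 0 15;0 0 0 0 0 0 15'
python3 -c "
from h import *
go(.5525,-.231,.1612,np.radians(-59))"
```

```text
t: 11.67
tcp_pos: [0.5526, -0.2317, 0.1613]
orientation: [0.99, 0.139, 0.001, 0.001]
ft_force: [-1.9, 1.2, 9.4]
gripper_width: 0.014
finger_force: 30.0
t 11.67 tcp [ 0.5526 -0.2317  0.1613] yaw 15.93 F [-1.9  1.2  9.4] T [0.27 0.71 0.03] w 0.014 ff 30.0 q [ 0.42  0.59 -0.09  1.65  0.07  0.9  -0.99]
  shift mm [ 0.1 -0.7  0.1] turn [ 0.   -0.19 74.93]
```

```bash
python3 -m handwheel '0 0 0 0 0 0 4;0 0 0 0 0 0 8;0 0 0 0 0 0 12;0 0 0 0 0 0 16;0 0 0 0 0 0 20;0 0 0 0 0 0 24;0 0 0 0 0 0 28;0 0 0 0 0 0 30;0 0 0 0 0 0 30'
python3 -c "
from h import *
go(.5525,-.231,.1612,np.radians(-59))"
```

```text
t: 12.42
tcp_pos: [0.5525, -0.2317, 0.1613]
orientation: [0.993, -0.122, 0.001, 0.0]
ft_force: [-2.4, 0.4, 8.9]
gripper_width: 0.0136
finger_force: 30.0
t 12.42 tcp [ 0.5525 -0.2317  0.1613] yaw -14.02 F [-2.4  0.4  8.9] T [0.27 0.75 0.01] w 0.0136 ff 30.0 q [ 0.33  0.59  0.06  1.65 -0.04  0.89 -1.42]
  shift mm [-0.2 -0.7  0.1] turn [-4.000e-02 -1.600e-01  4.498e+01]
```

```bash
python3 -m handwheel '0 0 0 0 0 0 4;0 0 0 0 0 0 8;0 0 0 0 0 0 12;0 0 0 0 0 0 16;0 0 0 0 0 0 20;0 0 0 0 0 0 24;0 0 0 0 0 0 28;0 0 0 0 0 0 32;0 0 0 0 0 0 36;0 0 0 0 0 0 36'
python3 -c "
from h import *
go(.5525,-.231,.1612,np.radians(-59))"
```

```text
t: 13.25
tcp_pos: [0.5524, -0.232, 0.1612]
orientation: [0.906, -0.423, 0.001, 0.0]
ft_force: [-2.6, 0.8, 9.7]
gripper_width: 0.0139
finger_force: 30.0
t 13.25 tcp [ 0.5524 -0.232   0.1612] yaw -50.09 F [-2.6  0.8  9.7] T [ 0.32  0.75 -0.05] w 0.0139 ff 30.0 q [ 0.22  0.6   0.23  1.66 -0.17  0.9  -1.93]
  shift mm [-0.7 -0.7  0. ] turn [-0.07 -0.14  8.91]
```

```bash
python3 -m handwheel '0 0 0 0 0 0 2;0 0 0 0 0 0 4;0 0 0 0 0 0 6;0 0 0 0 0 0 8;0 0 0 0 0 0 9.5;0 0 0 0 0 0 11;0 0 0 0 0 0 11'
python3 -c "
from h import *
go(.5525,-.231,.1612,np.radians(-59))"
```

```text
t: 13.83
tcp_pos: [0.5519, -0.2321, 0.1611]
orientation: [0.862, -0.507, 0.001, 0.0]
ft_force: [-2.5, 1.0, 9.6]
gripper_width: 0.0138
finger_force: 30.1
t 13.83 tcp [ 0.5519 -0.2321  0.1611] yaw -60.93 F [-2.5  1.   9.6] T [0.4  0.81 0.38] w 0.0138 ff 30.1 q [ 0.18  0.61  0.29  1.66 -0.21  0.9  -2.08]
  shift mm [-0.7 -1.1 -0.1] turn [-0.03 -0.11 -1.93]
```

```bash
python3 -m handwheel '0 0 0 0 0 0 0.8;0 0 0 0 0 0 1.5;0 0 0 0 0 0 1.5'
python3 -c "
from h import *
go(.5525,-.231,.1612,np.radians(-59))"
```

```text
t: 14.08
tcp_pos: [0.5514, -0.2323, 0.1611]
orientation: [0.855, -0.518, 0.001, 0.0]
ft_force: [-4.7, 0.3, 10.7]
gripper_width: 0.0134
finger_force: 30.2
t 14.08 tcp [ 0.5514 -0.2323  0.1611] yaw -62.4 F [-4.7  0.3 10.7] T [0.35 0.97 0.39] w 0.0134 ff 30.2 q [ 0.18  0.61  0.3   1.66 -0.21  0.91 -2.1 ]
  shift mm [-0.6 -1.5 -0.1] turn [ 0.02 -0.09 -3.4 ]
```

The stop is reached: torque is 0.39 N·m and lateral force is rising. I'll ease back 2.5° and let it rise.

```bash
python3 -m handwheel '0 0 0 0 0 0 -1.5;0 0 0 -0.001 0 0 -2.5;0 0 0 -0.002 0 0 -2.5;0 0 0 -0.003 0 0 -2.5;0 0 0 -0.004 0 0 -2.5;0 0 0 -0.005 0 0 -2.5;0 0 0 -0.005 0 0 -2.5'
python3 -c "
from h import *
go(.5525,-.231,.168,np.radians(-59))"
```

```text
t: 14.67
tcp_pos: [0.5517, -0.2323, 0.1657]
orientation: [0.866, -0.5, 0.001, 0.0]
ft_force: [-2.9, 0.1, 7.5]
gripper_width: 0.0138
finger_force: 30.0
t 14.67 tcp [ 0.5517 -0.2323  0.1657] yaw -60.02 F [-2.9  0.1  7.5] T [ 0.24  0.77 -0.06] w 0.0138 ff 30.0 q [ 0.19  0.6   0.28  1.65 -0.2   0.91 -2.07]
  shift mm [-0.7 -1.4 -2.3] turn [-0.02 -0.09 -1.02]
```

```bash
python3 -m handwheel '0 0 0 -0.001 0 0 0;0 0 0 -0.002 0 0 0;0 0 0 -0.003 0 0 0;0 0 0 -0.003 0 0 0'
python3 -c "
from h import *
go(.5525,-.231,.168,np.radians(-59))"
```

```text
t: 15.0
tcp_pos: [0.5516, -0.2322, 0.1678]
orientation: [0.866, -0.5, 0.0, 0.0]
ft_force: [-1.1, 0.1, 4.9]
gripper_width: 0.014
finger_force: 30.0
t 15.0 tcp [ 0.5516 -0.2322  0.1678] yaw -60.02 F [-1.1  0.1  4.9] T [-0.03  0.46 -0.04] w 0.014 ff 30.0 q [ 0.19  0.6   0.29  1.65 -0.2   0.92 -2.07]
  shift mm [-0.6 -1.4 -0.2] turn [ 0.   -0.07 -1.02]
```

```bash
python3 -m handwheel '0 0 0 -0.001 0 0 0;0 0 0 -0.0015 0 0 0;0 0 0 -0.0015 0 0 -1.5;0 0 0 -0.0015 0 0 -3;0 0 0 -0.0015 0 0 -4;0 0 0 -0.0015 0 0 -4'
python3 -c "
from h import *
go(.5525,-.231,.168,np.radians(-59))"
```

```text
t: 15.5
tcp_pos: [0.5513, -0.232, 0.1679]
orientation: [0.883, -0.47, -0.0, 0.0]
ft_force: [2.3, -2.7, -10.4]
gripper_width: 0.0139
finger_force: 30.3
t 15.5 tcp [ 0.5513 -0.232   0.1679] yaw -56.04 F [  2.3  -2.7 -10.4] T [-0.66 -0.57 -0.48] w 0.0139 ff 30.3 q [ 0.2   0.6   0.27  1.65 -0.19  0.92 -2.02]
  shift mm [-0.1 -1.6 -0.1] turn [0.03 0.02 2.96]
```

It won't rise further (-10 N) and won't turn back (-0.48 N·m), so it's locked. I'll relieve both and open.

```bash
python3 -m handwheel '0 0 0 0.001 0 0 2.5;0 0 0 0.001 0 0 2.5;0.03 0 0 0.001 0 0 2.5;0.06 0 0 0.001 0 0 2.5;0.06 0 0 0.001 0 0 2.5;0.06 0 0 0.001 0 0 2.5;0.06 0 0 0.001 0 0 2.5;0.06 0 0 0.001 0 0 2.5'
python3 -c "
from h import *
go(.5525,-.231,.168,np.radians(-59))"
```

```text
t: 16.17
tcp_pos: [0.5516, -0.2315, 0.1683]
orientation: [0.873, -0.489, 0.0, -0.0]
ft_force: [-0.2, -0.5, -0.3]
gripper_width: 0.049
finger_force: 0.0
t 16.17 tcp [ 0.5516 -0.2315  0.1683] yaw -58.49 F [-0.2 -0.5 -0.3] T [0.07 0.02 0.02] w 0.049 ff 0.0 q [ 0.19  0.6   0.28  1.65 -0.2   0.92 -2.05]
  shift mm [ 0.1 -1.   0.3] turn [-0.03 -0.    0.51]
```

Released. I'll go straight up, back off towards the base and take a look.

```bash
python3 -m handwheel '0.06 0 0 -0.01 0 0 0;0.06 0 0 -0.04 0 0 0;0.06 0 0 -0.08 0 0 0;0.06 0 0 -0.12 0 0 0;0.06 0.06 0.06 -0.14 0 0 0;0.06 0.08 0.10 -0.14 0 0 0;0.06 0.08 0.13 -0.14 0 0 0;0.06 0.08 0.13 -0.14 0 0 0;0.06 0.08 0.13 -0.14 0 0 0'
python3 - <<'E'
from h import *
go(.5525,-.231,.168,np.radians(-59))
snap('top','end');snap('scene','ends')
t=cv2.imread('pics/end.png');s=cv2.imread('pics/ends.png')
cv2.imwrite('pics/endc.png',np.hstack([cv2.resize(i,(400,250)) if 0 else cv2.resize(i[y:y+150,x:x+200],(400,300),interpolation=cv2.INTER_CUBIC) for i,x,y in((t,360,100),(s,110,130))]))
E
```

```text
t: 16.92
tcp_pos: [0.4753, -0.3767, 0.3102]
orientation: [0.869, -0.495, 0.001, 0.004]
ft_force: [-0.5, -1.2, 0.5]
gripper_width: 0.0601
finger_force: 0.0
t 16.92 tcp [ 0.4753 -0.3767  0.3102] yaw -59.36 F [-0.5 -1.2  0.5] T [ 0.03  0.04 -0.02] w 0.0601 ff 0.0 q [ 0.43  0.49  0.34  1.42 -0.16  1.26 -1.83]
  shift mm [ -86.7 -141.6  140.9] turn [ 0.35 -0.3  -0.36]
```

View pics/endc.png

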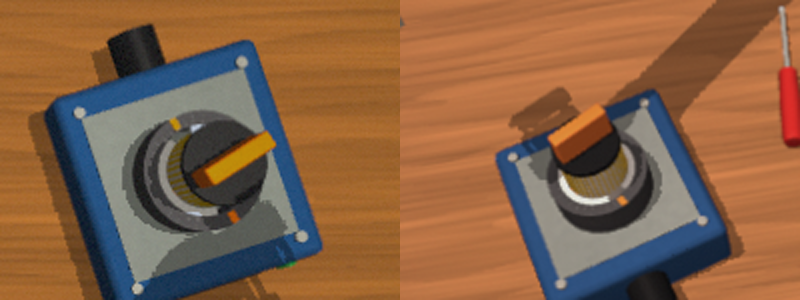

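The cartridge stands in the socket, and the bar crosses the mark line at about (238,157) in the left crop. The gripper is clear. One height and centre check before I hand it in.

```bash
python3 - <<'E'
from h import *
for n,uv in(('top',(360+238/2,100+157/2)),('scene',(110+178/2,130+126/2))):
    print(n,uv,'pred',[np.round(proj(n,(.551,-.232,.07+z+.104)),1) for z in(.016,.023,.034)],at(n,*uv,.197))
E
```

```text
top (479.0, 178.5) pred [array([479.3, 179.3]), array([481.1, 178.8]), array([483.8, 178. ])] [ 0.55148537 -0.22899964  0.197     ]
scene (199.0, 193.0) pred [array([198.2, 193. ]), array([197.3, 191. ]), array([195.8, 187.7])] [ 0.55592576 -0.22902107  0.197     ]
```

```bash
python3 -c "
from h import *
print(job.finish_job())"
```

```text
the job is handed in; nothing more can be done
None
```

I fitted the cartridge in the bayonet socket and handed the job in. Before I let go, a light pull and back-twist showed it locked. The gripper is clear, and the hand-in returned no verdict.

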